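# Unbolt the microscope stage and push it across

## Robot

A 6-joint arm with a two-finger parallel gripper is mounted at the origin on the work surface. World frame = base frame: x ahead of the robot, y to its left, z up, the work surface at z = 0. Lengths are in m, angles in rad, forces in N, time in s.
With the tool pointing down it reaches from about 0.35 to 0.8 m from the base axis. Payload 7.3 kg.
Tool frame: the origin (TCP) lies midway between the tips of the shut fingers; the grasp point (between the pads) lies 19 mm behind it (bot.grip_point_offset is the distance from the TCP to the grasp point, in m); y points along the fingers, x is the direction in which the jaws open and shut, and the axes are right-handed (so a half turn about y gives the same grasp; the last joint's range is limited). The gripper opens to 85 mm and grips with 20 to 120 N. Pads are 22 mm wide; open, the fingers measure 114 mm over their backs; the gripper's body (76 mm by 85 mm) begins 54 mm behind the grasp point. The pads swing forward as they close: fully open they stand 13 mm farther back than shut.
Start: joints at [-0.146, 0.342, 1.524, -0, 1.275, -0.146], TCP at [0.525, 0, 0.231] pointing down, gripper open.
Joint ranges: [-2.53, 2.53], [-0.77, 2.02], [0.04, 2.7], [-1, 4.14], [0.28, 2.66], [-3.11, 3.11]. Speed limits (rad/s): [2.57, 2.57, 3.14, 3.14, 3.14, 3.14].

## Interface

Orientations are given as a 3x3 rotation matrix whose columns are the frame's x, y, z axes.
In Python, from bench import bot gives the robot as it stands.
- The arm moves only by the shell command python3 -m pendant 'ROWS' [OPENING] [FORCE]. ROWS is JSON, a list of rows, each a list of 2 entries, a list of its own where there are three numbers: the shift along the tool's x, y, z in m, then the turn about the tool's y in degrees. In form: [[[dx, dy, dz], roll], ...]. A call has 1 to 12 rows; each row is the pose to reach, as a shift and turn from the pose measured when the call began, along the tool's axes at that moment; what a row does not reach only later rows make up. A row lasts 1/10 s, in which the tool goes at most 50 mm and 8.59 degrees, less where a joint would pass 70% of its speed; a pose out of reach is approached as far as the arm can. A call with a gripper value outside its range is refused whole. OPENING is the closure, from -1 (fully open) to 1 (shut), set as the call begins (- or left out, the last holds). The fingers move at their own pace and stop on an object; FORCE is the grip in N (left out, the last holds). Time passes only in rows, so rows that repeat a pose let the fingers close. It gives the time, the measured TCP pose, the force and the opening at its end, in the units of the state.
- bot.observe(): the state, without advancing time (a new reading comes with each control period).
- bot.get_image(name): name is "scene" or "side" or "wrist"; returns a dict with "img" (420x560x3 uint8, red, green, blue), "vfov" (degrees; the focal length in pixels is half the picture's height over the tangent of half this angle, whatever the lens; pixels are square), "cx", "cy" (the principal point, pixels), "cam_to_world" (4x4, takes a point from camera to world coordinates). Camera axes: x right, y up, looking along -z (the intrinsics and any distortion apply to the point x, -y, -z); pixel columns grow to the right and rows downward; lengths in m; the calibration is good to about 2 mm. A picture is of the moment at which its call begins. There is no depth.
- bot.job_done(): hands the job in, once; it reports no verdict.
The state is a dict: "clock": time; "joints": joint angles; "qvel": joint speeds; "tau": joint torques, N m; "eef_pos": TCP position; "tool_rot": TCP orientation; "ft_force": force on the tool from outside, world axes, zero at the start; "ft_torque": the same for the moment, N m; "width": finger opening in m.
Only numpy, scipy, OpenCV 4.12 (cv2) and the standard library are available. Lean on these libraries where they do the work, as an engineer would, in place of code of your own. Each camera call takes 0.05 s, during which the arm holds its last target.

## Task

The microscope stage unit on the bench is still bolted for transport. Hold its spring catch plate down with one fingertip and, keeping it down, slide the bolt by its upright tab with the other fingertip, away from the slide block, as far as it goes; then let the catch spring back up so that it locks the bolt open. Finally push the freed slide block with the fingertips, without gripping it, fully to its stop on the catch's side (the left, as the robot sees it), and leave all the loose things where they stand.

Things in the scene. Friction and masses are not known exactly. Their poses are not given: they have to be found in the camera images.
- stage: fixed aluminium base plate of the stage unit, 245 (its x) x 250 (y) x 14 mm. Origin: on the bench, under the plate's middle. Its x points away from the robot (yaw up to 0.4 rad either way), y left, z up. The bolt lies along x at y = 0, the catch plate left of it (+y), the slide block beyond both (+x). Around bolt and catch (y -50 to +70 mm) all else is at most 32 mm above the bench
- tab (a point): centre of the top of the bolt's upright steel tab, 66 mm above the bench: a plate 10 mm thick (stage x) and 30 mm wide (stage y), standing 40 mm up from a flat bolt bar. Moves with the bolt toward stage -x. When locked, 57 mm of free space lies between the tab and the slide block on its +x side; the bar, its lug and bridges are at most 32 mm above the bench
- bolt (a joint): how far the bolt is slid, m, toward stage -x (towards the robot): 0 = locked, nose in the slide block; 0.032 = fully open. Friction about 2.5 N. With the catch up it cannot move more than 2 mm; with the catch pressed at least 5 mm it slides. Past 28 mm the released catch rises behind it and locks it open
- plate (a point): centre of the top of the spring catch's flat steel thumb plate, 80 (stage x) x 26 mm (stage y), top 44 mm above the bench when up. Its centre line is 50 mm left (+y) of the bolt's; its middle is 5 mm in stage +x from the locked tab's centre. Long enough for a fingertip to slide along on it during the bolt's whole travel
- catch (a joint): how far the catch plate is pressed straight down, m: 0 = up, 0.010 = fully down (plate top then 34 mm above the bench). Spring: about 2 N at the top, 6 N fully down; rises by itself when let go
- push_face (a point): centre of the slide block's right-hand (-y) side face, 43 mm above the bench. The black block, with three glass slides fixed on top, is 92 (stage x) x 96 mm (stage y); the face runs from 18 to 56 mm above the bench, and faces stage -y. The base plate (top at 14 mm) is bare for 70 mm to the right of the face. Moves with the block
- carriage (a joint): how far the slide block is pushed, m, toward stage +y (left): 0 = start, 0.060 = against its stop. Friction about 2 N; it stays where it is left. The bolt blocks it until drawn back
- oil_bottle: small amber bottle with cap, 24 mm diameter, 55 mm high, standing on the base plate at its near right corner. Loose, to be left alone; origin at the centre of its underside
- objective: loose steel objective lens, 32 mm diameter, 44 mm high, standing on the base plate beside the bolt on the right. Loose, to be left alone; origin at the centre of its underside
- cap: black round cap, 26 mm diameter, 16 mm high, on the base plate at its near left corner. Loose, to be left alone; origin at the centre of its underside
- slide_box: white slide box 90 x 35 x 30 mm on the bench. Loose, to be left alone; origin at the centre of its underside
- filter_cube: black filter cube, 36 mm, on the bench. Loose, to be left alone; origin at the centre of its underside
- beaker: small glass beaker, 64 mm across, 80 mm high, on the bench. Loose, to be left alone; origin at the centre of its underside
- screwdriver: screwdriver 170 mm long, lying on the bench. Loose, to be left alone

How it is judged:
By the outcome, as a careful person would: the job done as asked, in the order asked, and still so for the second after the job is handed in, with the robot touching nothing.
It also fails if it takes over 48 s, if anything falls off the work surface, if the arm or the gripper's body presses on something with over 40 N, if the wrist force passes 120 N, or if a joint passes its speed limit or range.

## Working session

There is one attempt and no reset: what is moved stays moved. The work goes in short steps, Python scripts to look and compute and a shell command to move; the robot and the scene stay as the last step left them, time stands still between calls to the robot, and variables do not carry over. Pictures are saved under pics/ and viewed, and the job is handed in when it is done.

```bash
ls; mkdir -p pics; python3 - <<'E'
from bench import bot
import cv2,numpy as np
o=bot.observe()
for k,v in o.items(): print(k,np.round(v,4).tolist())
for n in("scene","side","wrist"):
    d=bot.get_image(n); cv2.imwrite(f"pics/{n}0.png",d["img"][:,:,::-1])
    print(n,d["vfov"],d["cx"],d["cy"],np.round(d["cam_to_world"],4).tolist(),[k for k in d])
print(bot.grip_point_offset,[a for a in dir(bot) if a[0]!='_'])
E
```

```text
pics
clock 0.0
joints [-0.146, 0.3427, 1.525, -0.0, 1.2754, -0.146]
qvel [-0.0014, 0.0009, 0.0002, 0.0013, 0.0004, 0.0018]
tau [0.0006, -43.3677, -24.6006, -0.0001, 0.0078, -0.0]
eef_pos [0.5246, 0.0001, 0.2306]
tool_rot [[1.0, -0.0016, -0.0], [0.0, 0.0002, 1.0], [-0.0016, -1.0, 0.0002]]
ft_force [0.1585, 0.4394, -0.5747]
ft_torque [-0.021, -0.0087, 0.0264]
width 0.0853
scene 49.75151535559088 276.54874950841423 206.84619646386534 [[-0.7455, -0.5087, 0.4307, 1.0058], [0.6665, -0.5689, 0.4817, 0.5383], [-0.0, 0.6462, 0.7632, 0.9723], [0.0, 0.0, 0.0, 1.0]] ['img', 'vfov', 'cx', 'cy', 'cam_to_world']
side 43.990506053073936 273.1016963725042 207.57129529498545 [[0.824, 0.3307, -0.46, -0.1415], [-0.5664, 0.5033, -0.6526, -0.9292], [0.0157, 0.7983, 0.602, 0.9192], [0.0, 0.0, 0.0, 1.0]] ['img', 'vfov', 'cx', 'cy', 'cam_to_world']
wrist 71.36938939982082 282.7158969241999 203.6545815828866 [[1.0, -0.0002, 0.0003, 0.5259], [0.0001, 0.9653, 0.2613, 0.0672], [-0.0003, -0.2613, 0.9653, 0.3746], [0.0, 0.0, 0.0, 1.0]] ['img', 'vfov', 'cx', 'cy', 'cam_to_world']
0.0187 ['PlanningError', 'get_image', 'grip_point_offset', 'job_done', 'observe']
```

View images.

View pics/scene0.png

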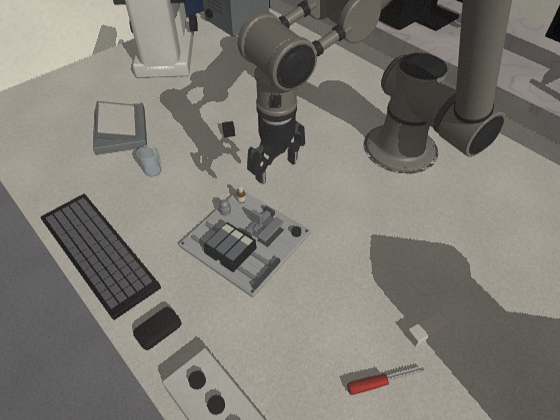

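View pics/side0.png

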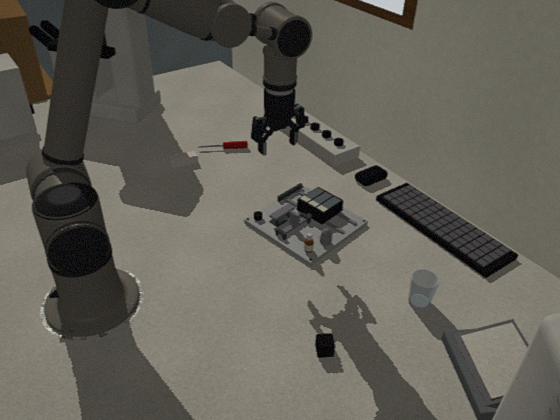

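View pics/wrist0.png

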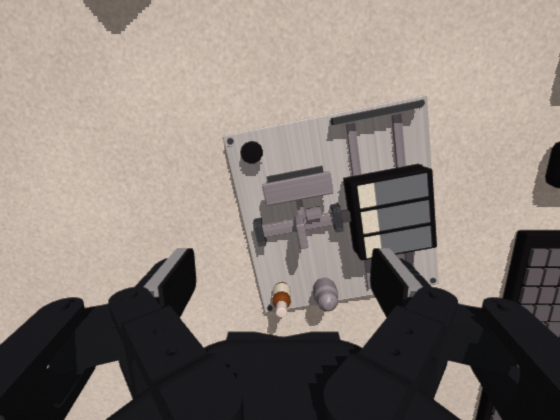

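```bash
cat > h.py <<'E'
import numpy as np,cv2
from bench import bot
def ray(d,u,v):
    f=d["img"].shape[0]/2/np.tan(np.radians(d["vfov"]/2))
    T=d["cam_to_world"]; r=T[:3,:3]@np.array([(u-d["cx"])/f,-(v-d["cy"])/f,-1]); return T[:3,3],r
def onz(d,u,v,z):
    c,r=ray(d,u,v); return (c+r*(z-c[2])/r[2])
def proj(d,p):
    f=d["img"].shape[0]/2/np.tan(np.radians(d["vfov"]/2))
    T=d["cam_to_world"]; q=T[:3,:3].T@(np.array(p)-T[:3,3]); return d["cx"]-f*q[0]/q[2], d["cy"]+f*q[1]/q[2]
E
python3 - <<'E'
import cv2
i=cv2.imread("pics/wrist0.png")[85:325,210:450]
cv2.imwrite("pics/w0crop.png",cv2.resize(i,(600,600),interpolation=cv2.INTER_CUBIC))
i=cv2.imread("pics/scene0.png")[180:300,170:320]
cv2.imwrite("pics/s0crop.png",cv2.resize(i,(750,600),interpolation=cv2.INTER_CUBIC))
E
```

```text
(no output)
```

View pics/w0crop.png

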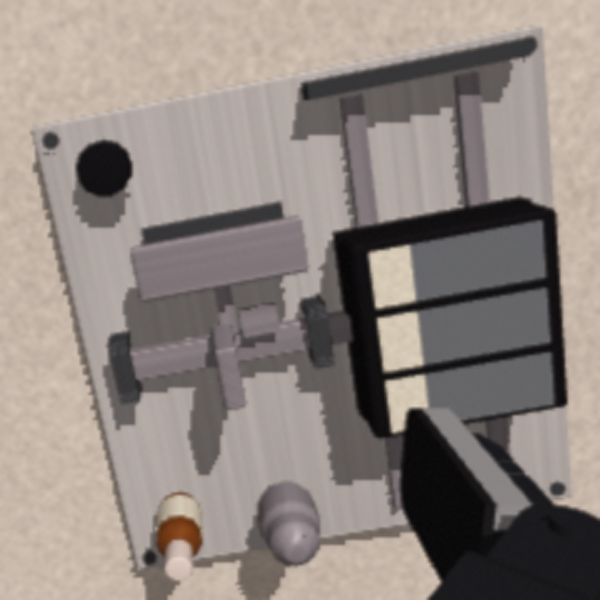

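View pics/s0crop.png

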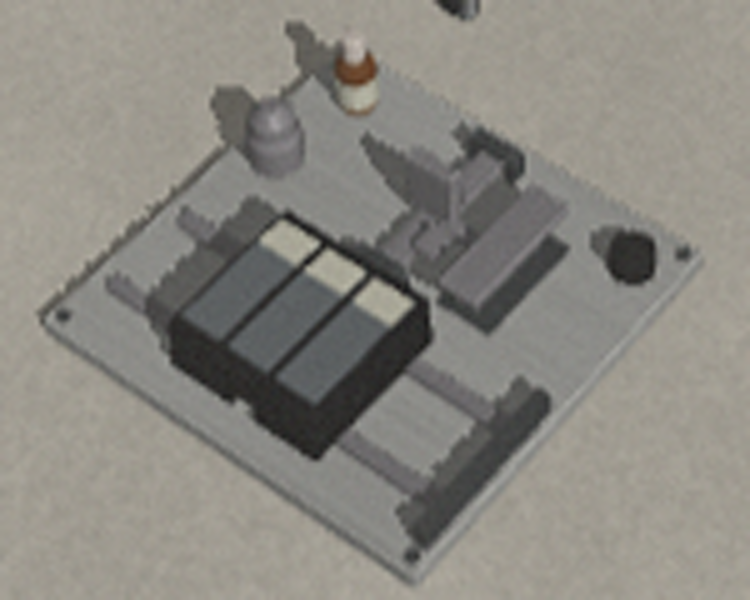

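```bash
python3 - <<'E'
from h import *
d=bot.get_image("wrist"); s=bot.get_image("scene")
W=lambda x,y,z:onz(d,210+(x-.5)/2.5,85+(y-.5)/2.5,z)
S=lambda x,y,z:onz(s,170+x/5,180+y/5,z)
for n,p in dict(NL=(33,130),FL=(540,28),NR=(140,572)).items(): print(n,W(*p,.014).round(4))
for n,p in dict(NL=(703,262),FL=(413,578),FR=(43,315)).items(): print('S',n,S(*p,.014).round(4))
for p in [(130,247),(300,215),(308,268),(142,300)]: print('plate',W(*p,.044).round(4))
for p in [(445,278),(482,305),(570,210),(535,185)]: print('plateS',S(*p,.044).round(4))
print('tab',W(230,373,.066).round(4))
NL,FL,NR=[W(*p,.014) for p in[(33,130),(540,28),(140,572)]]
a=FL-NL; b=NL-NR
print(np.linalg.norm(a),np.linalg.norm(b),np.arctan2(a[1],a[0]),np.arctan2(-b[0],b[1]),(FL+NR)/2)
NL,FL,FR=[S(*p,.014) for p in[(703,262),(413,578),(43,315)]]
a=FL-NL; b=FL-FR
print(np.linalg.norm(a),np.linalg.norm(b),np.arctan2(a[1],a[0]),np.arctan2(-b[0],b[1]),(NL+FR)/2)
E
```

```text
NL [0.454  0.0528 0.014 ]
FL [0.6922 0.0991 0.014 ]
NR [ 0.5018 -0.1926  0.014 ]
S NL [0.4568 0.0595 0.014 ]
S FL [0.6917 0.1016 0.014 ]
S FR [ 0.7366 -0.1444  0.014 ]
plate [0.5018 0.0015 0.044 ]
plate [0.5794 0.0163 0.044 ]
plate [ 0.5842 -0.0084  0.044 ]
plate [ 0.507  -0.0238  0.044 ]
plateS [ 0.5792 -0.0059  0.044 ]
plateS [0.5763 0.0195 0.044 ]
plateS [0.5019 0.004  0.044 ]
plateS [ 0.5044 -0.0207  0.044 ]
tab [ 0.5474 -0.0518  0.066 ]
0.24260606786746408 0.25004392672167264 0.19193504129763966 0.1924388969699094 [ 0.59699739 -0.04673746  0.014     ]
0.23862427488447766 0.2500769118509341 0.17731837580558948 0.18030120451344683 [ 0.59670328 -0.04247751  0.014     ]
```

```bash
python3 -m pendant '[[[0.004,0.01,-0.002],7],[[0.008,0.02,-0.005],14],[[0.012,0.03,-0.007],21],[[0.016,0.04,-0.010],28],[[0.020,0.05,-0.012],35],[[0.024,0.06,-0.014],42],[[0.028,0.07,-0.016],49],[[0.031,0.08,-0.018],56],[[0.034,0.09,-0.020],63],[[0.037,0.1,-0.022],70],[[0.039,0.11,-0.0234],77],[[0.039,0.115,-0.0234],79]]' 0.05 20
python3 -m pendant '[[[0,0.002,0],0],[[0,0.004,0],0]]'
python3 - <<'E'
from h import *
d=bot.get_image("wrist"); cv2.imwrite("pics/w1.png",d["img"][:,:,::-1])
o=bot.observe(); print(o["clock"],o["eef_pos"],o["tool_rot"],o["width"],o["ft_force"])
print(proj(d,o["eef_pos"]))
E
```

```text
clock: 1.45
eef_pos: [0.5635, -0.0235, 0.1149]
tool_rot: [[0.187, -0.002, 0.982], [-0.982, 0.0, 0.187], [-0.001, -1.0, -0.002]]
ft_force: [0.3, -0.0, -1.0]
width: 0.0404
clock: 1.65
eef_pos: [0.5634, -0.0235, 0.1106]
tool_rot: [[0.188, -0.003, 0.982], [-0.982, 0.0, 0.188], [-0.001, -1.0, -0.002]]
ft_force: [-0.1, -0.4, -0.9]
width: 0.0402
1.7 [ 0.56335343 -0.02343012  0.11046223] [[ 1.87764177e-01 -2.61329423e-03  9.82210662e-01]
 [-9.82213728e-01  4.15044394e-04  1.87765868e-01]
 [-8.98348487e-04 -9.99996499e-01 -2.48888300e-03]] 0.04063601980709383 [-0.54364375  0.263894   -0.82755283]
(np.float64(284.05143343970593), np.float64(255.00797911073337))
```

View pics/w1.png

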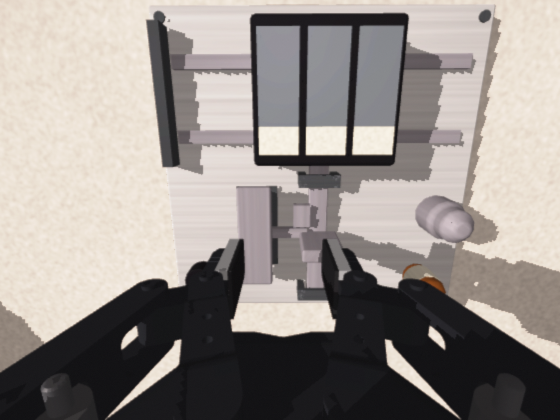

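```bash
python3 - <<'E'
import cv2
i=cv2.imread("pics/w1.png")[160:320,200:400]
cv2.imwrite("pics/w1crop.png",cv2.resize(i,(750,600),interpolation=cv2.INTER_CUBIC))
E
```

```text
(no output)
```

View pics/w1crop.png

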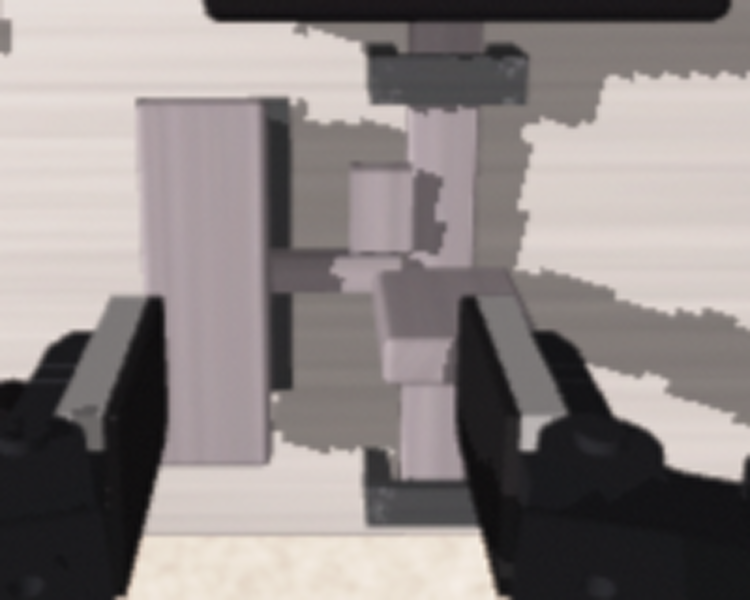

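```bash
cat >> h.py <<'E'
def tool(p):
    o=bot.observe(); return (o["tool_rot"].T@(np.array(p)-o["eef_pos"]))*1e3 if hasattr(o["tool_rot"],'T') else (np.array(o["tool_rot"]).T@(np.array(p)-np.array(o["eef_pos"])))*1e3
E
python3 - <<'E'
from h import *
d=bot.get_image("wrist")
W=lambda x,y,z:onz(d,200+x/3.75-.4,160+y/3.75-.4,z)
for n,x,y,z in [("tabfarL",383,337,.066),("tabnearL",385,382,.066),("tabbaseL",374,270,.03),("p",137,100,.044),("p",262,100,.044),("p",269,463,.044)]:
    p=W(x,y,z); print(n,p.round(4),tool(p).round(1))
for n,u,v,z in [("blk rt near",394,165,.058),("blk lt near",253,163,.058),("blk rt far",408,15,.058),("obj",459,226,.058)]:
    p=onz(d,u,v,z); print(n,p.round(4),tool(p).round(1))
E
```

```text
tabfarL [ 0.5493 -0.0388  0.066 ] [ 12.5  44.8 -16.7]
tabnearL [ 0.5404 -0.0411  0.066 ] [ 13.   44.8 -25.9]
tabbaseL [ 0.549  -0.0391  0.03  ] [ 12.8  80.8 -17. ]
p [0.5799 0.0154 0.044 ] [-34.9  66.8  23.6]
p [ 0.5845 -0.0087  0.044 ] [-10.5  66.7  23.6]
p [ 0.5066 -0.0241  0.044 ] [ -9.9  66.9 -55.8]
blk rt near [ 0.6176 -0.0883  0.058 ] [73.9 52.6 41.1]
blk lt near [0.6011 0.0049 0.058 ] [-20.7  52.7  42.4]
blk rt far [ 0.7046 -0.071   0.058 ] [ 73.3  52.4 129.9]
obj [ 0.5845 -0.146   0.058 ] [124.4  52.7  -2.2]
```

```bash
python3 -m pendant '[[[0.0025,0.015,0],0],[[0.0025,0.03,0],0],[[0.0025,0.045,0],0],[[0.0025,0.056,0],0],[[0.0025,0.056,0],0]]'
python3 -m pendant '[[[0,0.003,0],0],[[0,0.006,0],0],[[0,0.008,0],0],[[0,0.008,0],0]]'
python3 -m pendant '[[[0,0.002,0],0],[[0,0.003,0],0],[[0,0.003,0],0]]'
python3 - <<'E'
from h import *
d=bot.get_image("wrist"); cv2.imwrite("pics/w2.png",d["img"][:,:,::-1])
d=bot.get_image("scene"); i=d["img"][160:300,170:345,::-1]; cv2.imwrite("pics/s2.png",cv2.resize(i,(750,600),interpolation=cv2.INTER_CUBIC))
E
```

```text
clock: 2.25
eef_pos: [0.5629, -0.0257, 0.0536]
tool_rot: [[0.188, -0.005, 0.982], [-0.982, 0.001, 0.188], [-0.002, -1.0, -0.005]]
ft_force: [0.4, 0.1, -0.4]
width: 0.0407
clock: 2.65
eef_pos: [0.5629, -0.0257, 0.0456]
tool_rot: [[0.188, -0.005, 0.982], [-0.982, 0.001, 0.188], [-0.002, -1.0, -0.004]]
ft_force: [0.3, 0.4, -0.4]
width: 0.0409
clock: 2.95
eef_pos: [0.5629, -0.0257, 0.0426]
tool_rot: [[0.188, -0.005, 0.982], [-0.982, 0.001, 0.188], [-0.002, -1.0, -0.004]]
ft_force: [0.3, 0.5, 0.4]
width: 0.0405
```

View pics/w2.png

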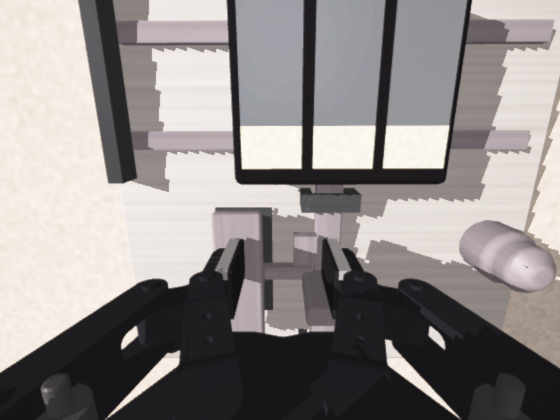

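View pics/s2.png

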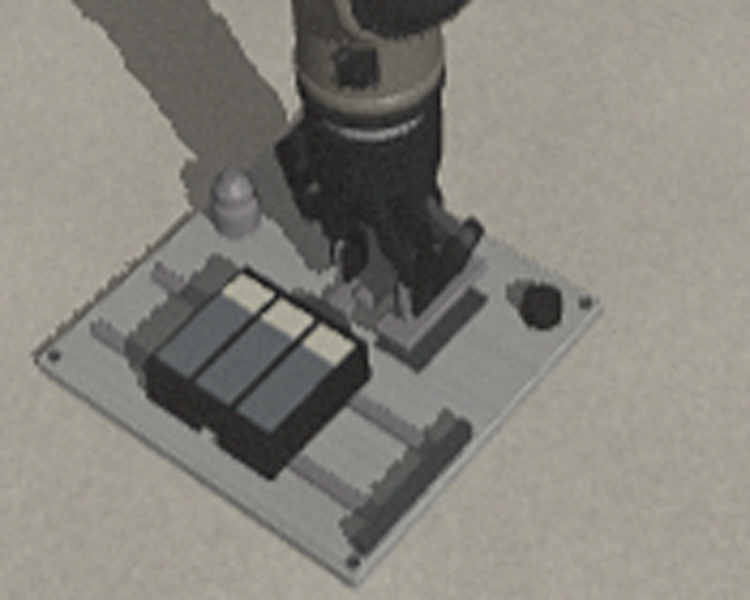

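Fingertip A (left, px ≈ (232,245) in wrist view) stands over the plate, B (px ≈ (335,250)) on the block side of the tab; not yet in contact. Continue down.

```bash
python3 -m pendant '[[[0,0.001,0],0],[[0,0.002,0],0],[[0,0.002,0],0]]'
python3 -m pendant '[[[0,0.001,0],0],[[0,0.002,0],0],[[0,0.002,0],0]]'
python3 -m pendant '[[[0,0.001,0],0],[[0,0.002,0],0],[[0,0.002,0],0]]'
```

```text
clock: 3.35
eef_pos: [0.563, -0.0257, 0.0408]
tool_rot: [[0.188, -0.004, 0.982], [-0.982, 0.001, 0.188], [-0.002, -1.0, -0.004]]
ft_force: [-0.2, -0.2, 3.0]
width: 0.0406
clock: 3.65
eef_pos: [0.563, -0.0257, 0.0388]
tool_rot: [[0.188, -0.004, 0.982], [-0.982, 0.001, 0.188], [-0.002, -1.0, -0.004]]
ft_force: [-0.7, 0.5, 3.6]
width: 0.0407
clock: 3.95
eef_pos: [0.563, -0.0257, 0.0367]
tool_rot: [[0.188, -0.004, 0.982], [-0.982, 0.001, 0.188], [-0.002, -1.0, -0.004]]
ft_force: [-1.2, 0.5, 4.6]
width: 0.0405
```

```bash
python3 -m pendant '[[[0,0.0012,0],0],[[0,0.0012,-0.004],0],[[0,0.0012,-0.008],0],[[0,0.0012,-0.010],0]]'
python3 -m pendant '[[[0,0,-0.004],0],[[0,0,-0.008],0],[[0,0,-0.012],0],[[0,0,-0.012],0]]'
```

```text
clock: 4.35
eef_pos: [0.5543, -0.0277, 0.036]
tool_rot: [[0.188, -0.001, 0.982], [-0.982, 0.001, 0.188], [-0.001, -1.0, -0.001]]
ft_force: [5.5, 1.0, 3.0]
width: 0.0402
clock: 4.75
eef_pos: [0.5431, -0.0302, 0.0365]
tool_rot: [[0.187, 0.001, 0.982], [-0.982, 0.0, 0.187], [0.0, -1.0, 0.001]]
ft_force: [3.8, 1.0, 4.1]
width: 0.0411
```

```bash
python3 -m pendant '[[[0,0.0007,-0.004],0],[[0,0.0007,-0.008],0],[[0,0.0007,-0.012],0],[[0,0.0007,-0.012],0]]'
python3 -m pendant '[[[0,0.0005,-0.002],0],[[0,0.0005,-0.004],0],[[0,0.0005,-0.004],0]]'
```

```text
clock: 5.15
eef_pos: [0.5318, -0.0325, 0.0363]
tool_rot: [[0.187, 0.003, 0.982], [-0.982, -0.0, 0.187], [0.001, -1.0, 0.003]]
ft_force: [3.9, 1.3, 6.1]
width: 0.0403
clock: 5.45
eef_pos: [0.5287, -0.0332, 0.0363]
tool_rot: [[0.187, 0.005, 0.982], [-0.982, -0.0, 0.187], [0.001, -1.0, 0.005]]
ft_force: [4.8, 1.9, 5.4]
width: 0.0408
```

```bash
python3 -m pendant '[[[0,0.0003,-0.002],0],[[0,0.0003,-0.0035],0],[[0,0.0003,-0.0035],0]]'
```

```text
clock: 5.75
eef_pos: [0.5259, -0.0338, 0.0363]
tool_rot: [[0.187, 0.007, 0.982], [-0.982, -0.0, 0.187], [0.001, -1.0, 0.007]]
ft_force: [5.1, 1.7, 4.5]
width: 0.0405
```

```bash
python3 -m pendant '[[[0,0,-0.002],0],[[0,0,-0.004],0],[[0,0,-0.004],0]]'
```

```text
clock: 6.05
eef_pos: [0.5256, -0.034, 0.0366]
tool_rot: [[0.187, 0.015, 0.982], [-0.982, 0.0, 0.187], [0.003, -1.0, 0.015]]
ft_force: [14.9, 6.5, -5.2]
width: 0.0406
```

```bash
python3 -m pendant '[[[0,0,0.0005],0],[[0,0,0.001],0],[[0,0,0.001],0]]'
python3 -m pendant '[[[0,-0.004,0],0],[[0,-0.008,0.0],0],[[0,-0.012,0],0],[[0,-0.012,0],0]]'
python3 -m pendant '[[[0,-0.015,0],0],[[0,-0.03,0.0],0],[[0,-0.045,0],0],[[0,-0.06,0],0],[[0,-0.06,0],0]]'
python3 - <<'E'
from h import *
d=bot.get_image("wrist"); cv2.imwrite("pics/w3.png",d["img"][:,:,::-1])
d=bot.get_image("scene"); i=d["img"][160:300,170:345,::-1]; cv2.imwrite("pics/s3.png",cv2.resize(i,(750,600),interpolation=cv2.INTER_CUBIC))
d=bot.get_image("side"); i=d["img"][160:280,230:380,::-1]; cv2.imwrite("pics/d3.png",cv2.resize(i,(750,600),interpolation=cv2.INTER_CUBIC))
E
```

```text
clock: 6.35
eef_pos: [0.5258, -0.0338, 0.0364]
tool_rot: [[0.187, 0.014, 0.982], [-0.982, 0.0, 0.187], [0.002, -1.0, 0.013]]
ft_force: [-0.2, 0.5, 3.6]
width: 0.041
clock: 6.75
eef_pos: [0.5256, -0.0338, 0.0489]
tool_rot: [[0.187, 0.014, 0.982], [-0.982, 0.0, 0.187], [0.002, -1.0, 0.014]]
ft_force: [1.7, 1.4, 0.8]
width: 0.0407
clock: 7.25
eef_pos: [0.5251, -0.0341, 0.1103]
tool_rot: [[0.187, 0.015, 0.982], [-0.982, -0.0, 0.187], [0.003, -1.0, 0.015]]
ft_force: [0.9, -0.8, 0.2]
width: 0.0404
```

View pics/w3.png

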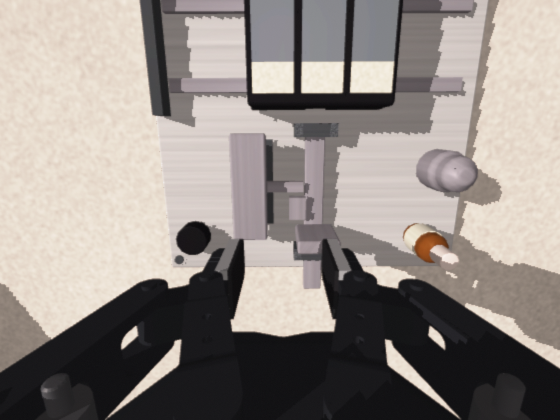

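View pics/s3.png

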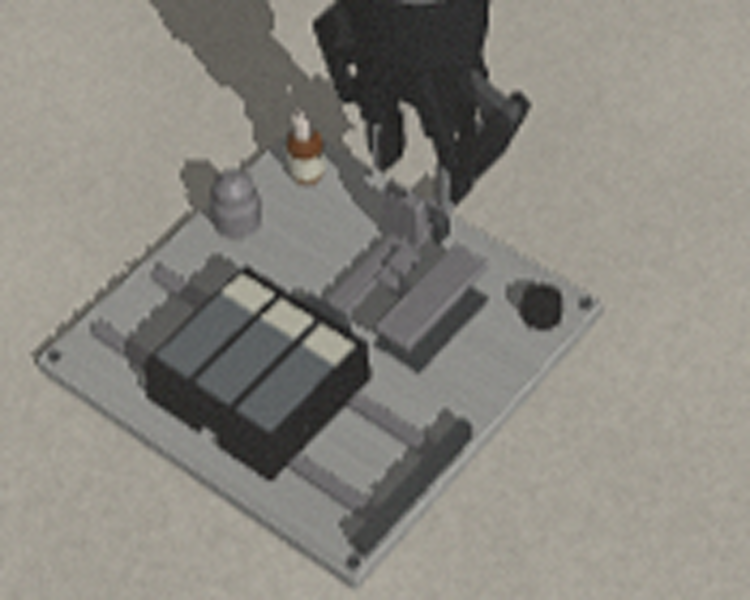

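View pics/d3.png

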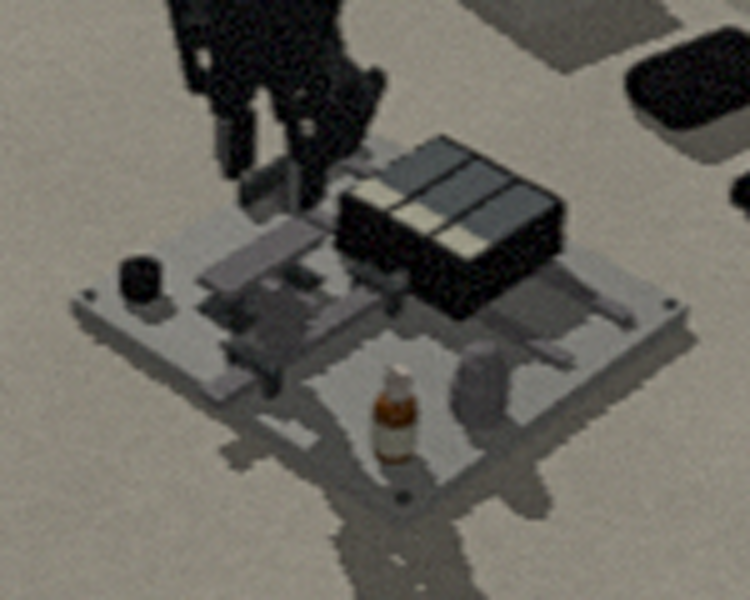

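```bash
python3 -m pendant '[[[0.01,0,0.012],0],[[0.025,0,0.028],0],[[0.042,0,0.048],0],[[0.06,0,0.068],0],[[0.078,0,0.088],0],[[0.095,0,0.108],0],[[0.106,0,0.12],0],[[0.1115,0,0.1267],0],[[0.1115,0,0.1267],0],[[0.1115,0,0.1267],0]]' 1 20
python3 - <<'E'
from h import *
d=bot.get_image("wrist"); cv2.imwrite("pics/w4.png",d["img"][:,:,::-1])
d=bot.get_image("scene"); i=d["img"][160:300,170:345,::-1]; cv2.imwrite("pics/s4.png",cv2.resize(i,(750,600),interpolation=cv2.INTER_CUBIC))
E
```

```text
clock: 8.4
eef_pos: [0.6683, -0.1191, 0.1089]
tool_rot: [[0.187, 0.01, 0.982], [-0.982, 0.001, 0.187], [0.001, -1.0, 0.01]]
ft_force: [0.0, 0.1, -0.4]
width: -0.0002
```

View pics/w4.png

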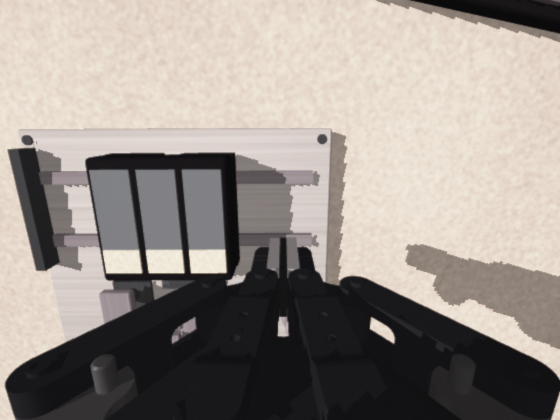

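View pics/s4.png

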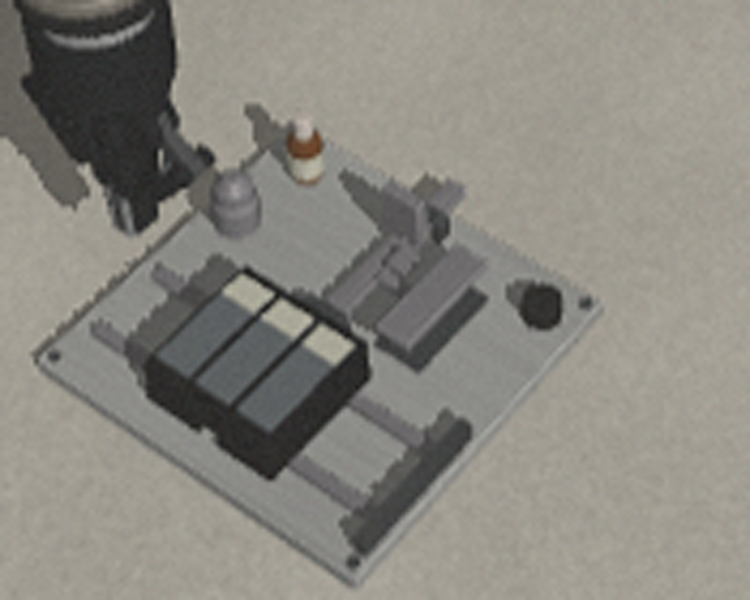

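```bash
python3 - <<'E'
from h import *
d=bot.get_image("wrist")
for n,u,v,z in [("blk far R",236,153,.058),("blk near R",230,277,.058),("blk far L",90,158,.058),("baseFR",330,129,.014)]:
    p=onz(d,u,v,z); print(n,p.round(4),tool(p).round(1))
a=cv2.imread("pics/scene0.png");b=bot.get_image("scene")["img"][:,:,::-1]
r=np.hstack([cv2.resize(x[205:265,230:300],(375,321),interpolation=cv2.INTER_CUBIC) for x in(a,b)])
cv2.imwrite("pics/cmp.png",r)
E
```

```text
blk far R [ 0.7115 -0.0786  0.058 ] [-31.9  52.3  49.1]
blk near R [ 0.6207 -0.0876  0.058 ] [-39.9  51.3 -41.8]
blk far L [0.69   0.0164 0.058 ] [-129.1   52.1   45.8]
baseFR [ 0.7393 -0.1431  0.014 ] [36.7 96.6 63.8]
```

View pics/cmp.png

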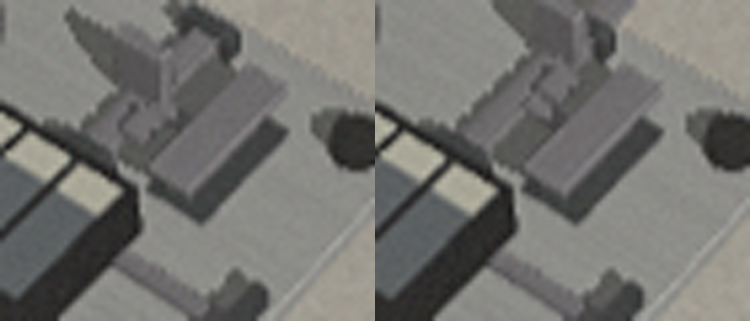

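```bash
python3 -m pendant '[[[0,0.015,0.001],0],[[0,0.03,0.002],0],[[0,0.045,0.003],0],[[0,0.06,0.003],0],[[0,0.072,0.003],0],[[0,0.072,0.003],0]]'
python3 -m pendant '[[[-0.006,0,0],0],[[-0.012,0,0],0],[[-0.018,0,0],0],[[-0.022,0,0],0],[[-0.025,0,0],0],[[-0.025,0,0],0]]'
python3 - <<'E'
from h import *
d=bot.get_image("wrist"); cv2.imwrite("pics/w5.png",d["img"][:,:,::-1])
E
```

```text
clock: 9.2
eef_pos: [0.6711, -0.1181, 0.035]
tool_rot: [[0.187, 0.007, 0.982], [-0.982, 0.002, 0.187], [-0.001, -1.0, 0.007]]
ft_force: [-0.2, -0.4, -1.0]
width: 0.0001
clock: 9.8
eef_pos: [0.6666, -0.0932, 0.0355]
tool_rot: [[0.188, 0.008, 0.982], [-0.982, 0.002, 0.188], [-0.0, -1.0, 0.008]]
ft_force: [-0.0, 0.4, 0.1]
width: 0.0001
```

View pics/w5.png

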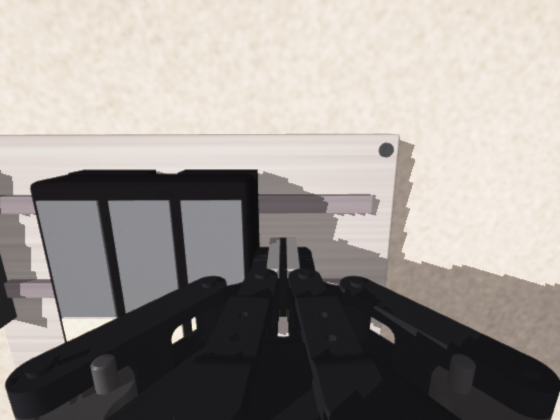

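```bash
python3 -m pendant '[[[-0.003,0,0],0],[[-0.006,0,0],0],[[-0.009,0,0],0],[[-0.012,0,0],0]]'
python3 -m pendant '[[[-0.005,0,0],0],[[-0.01,0,0],0],[[-0.015,0,0],0],[[-0.02,0,0],0]]'
python3 -m pendant '[[[-0.005,0,0],0],[[-0.01,0,0],0],[[-0.015,0,0],0],[[-0.018,0,0],0],[[-0.02,0,0],0]]'
```

```text
clock: 10.25
eef_pos: [0.6642, -0.0815, 0.0353]
tool_rot: [[0.187, 0.007, 0.982], [-0.982, 0.002, 0.187], [-0.0, -1.0, 0.008]]
ft_force: [-0.2, -1.8, -1.0]
width: -0.0
clock: 10.65
eef_pos: [0.6602, -0.0613, 0.0352]
tool_rot: [[0.188, 0.007, 0.982], [-0.982, 0.002, 0.188], [-0.0, -1.0, 0.007]]
ft_force: [-0.1, -2.0, -1.0]
width: 0.0002
clock: 11.15
eef_pos: [0.6564, -0.0413, 0.0352]
tool_rot: [[0.188, 0.007, 0.982], [-0.982, 0.002, 0.188], [-0.001, -1.0, 0.007]]
ft_force: [-0.2, -2.9, -1.1]
width: -0.0
```

Bolt is clear and the block slides. Continue to the stop.

```bash
python3 -m pendant '[[[-0.003,0,0],0],[[-0.006,0,0],0],[[-0.008,0,0],0],[[-0.008,0,0],0]]'
python3 -m pendant '[[[-0.002,0,0],0],[[-0.004,0,0],0],[[-0.004,0,0],0]]'
```

```text
clock: 11.55
eef_pos: [0.6554, -0.0358, 0.0353]
tool_rot: [[0.188, 0.008, 0.982], [-0.982, -0.002, 0.188], [0.003, -1.0, 0.008]]
ft_force: [0.2, -11.5, -2.1]
width: 0.0004
clock: 11.85
eef_pos: [0.6554, -0.0358, 0.0354]
tool_rot: [[0.187, 0.01, 0.982], [-0.982, -0.007, 0.187], [0.009, -1.0, 0.009]]
ft_force: [1.3, -16.7, -2.9]
width: -0.0001
```

```bash
python3 -m pendant '[[[-0.002,0,0],0],[[-0.004,0,0],0],[[-0.004,0,0],0]]'
```

```text
clock: 12.15
eef_pos: [0.6554, -0.0359, 0.0355]
tool_rot: [[0.187, 0.012, 0.982], [-0.982, -0.012, 0.187], [0.014, -1.0, 0.009]]
ft_force: [2.2, -16.4, -2.5]
width: -0.0002
```

```bash
python3 -m pendant '[[[0.006,0,0],0],[[0.015,0,0],0],[[0.025,0,0],0],[[0.025,-0.015,0],0],[[0.025,-0.04,0],0],[[0.025,-0.07,0],0],[[0.025,-0.1,0],0],[[0.025,-0.13,0],0],[[0.025,-0.15,-0.02],0],[[0.025,-0.15,-0.05],0],[[0.025,-0.15,-0.05],0]]'
python3 - <<'E'
from h import *
d=bot.get_image("wrist"); cv2.imwrite("pics/w6.png",d["img"][:,:,::-1])
d=bot.get_image("scene"); i=d["img"][160:300,170:345,::-1]; cv2.imwrite("pics/s6.png",cv2.resize(i,(750,600),interpolation=cv2.INTER_CUBIC))
d=bot.get_image("side"); i=d["img"][160:280,230:380,::-1]; cv2.imwrite("pics/d6.png",cv2.resize(i,(750,600),interpolation=cv2.INTER_CUBIC))
E
```

```text
clock: 13.25
eef_pos: [0.6066, -0.0677, 0.1873]
tool_rot: [[0.186, 0.012, 0.982], [-0.982, -0.012, 0.187], [0.014, -1.0, 0.009]]
ft_force: [-0.2, -0.6, 0.3]
width: -0.0002
```

View pics/w6.png

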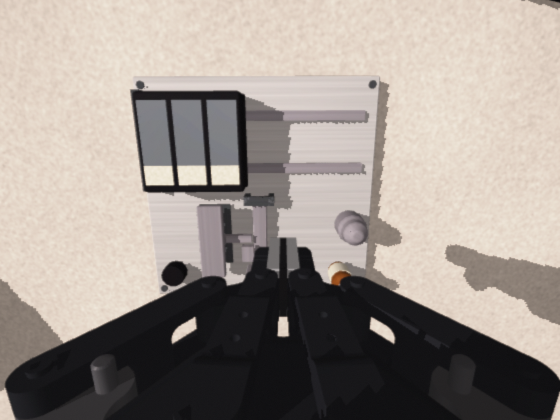

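View pics/s6.png

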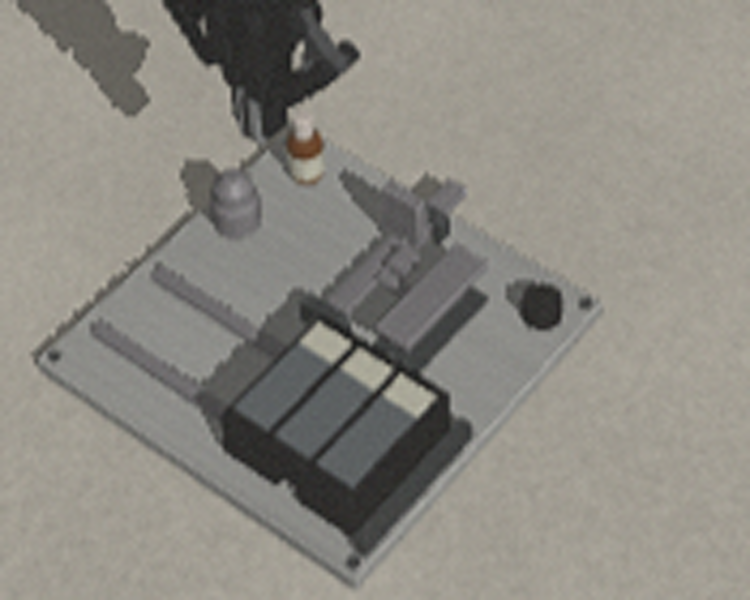

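View pics/d6.png

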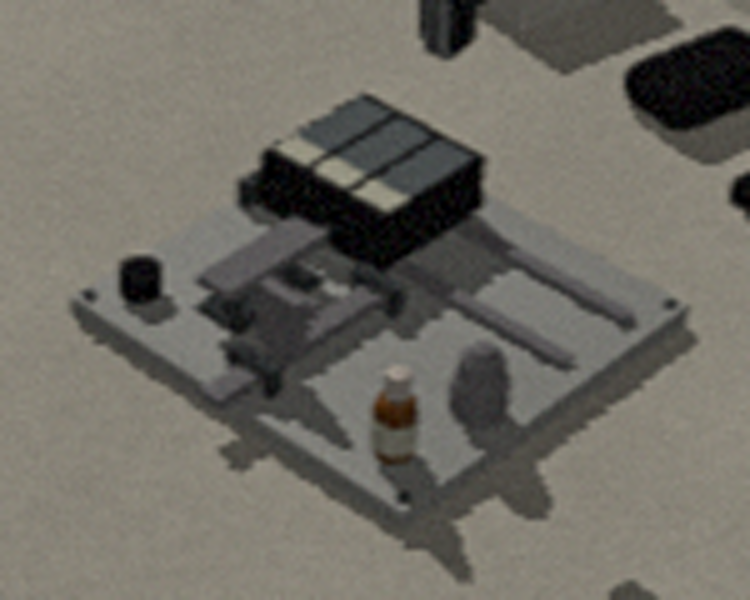

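```bash
python3 - <<'E'
from h import *
s=bot.get_image("scene"); k=750/175
P=lambda x,y:onz(s,170+x/k,160+y/k,.058)
for a,b in [((368,352),(448,405)),((245,272),(318,321)),((150,352),(225,405))]:
    D=P(*b)-P(*a); print((D*1e3).round(1), 1e3*np.linalg.norm(D))
o=bot.observe(); print(o["clock"],o["eef_pos"],o["ft_force"],abs(np.array(o["qvel"])).max())
E
```

```text
[-10.   58.5   0. ] 59.31636018712127
[-9.5 57.5  0. ] 58.250572299870775
[-9.9 58.4  0. ] 59.19608612163905
13.45 [ 0.60994198 -0.06767733  0.18588927] [ 0.59090676  0.21507378 -0.37878179] 0.014908452553669557
```

```bash
python3 -c "
from bench import bot
print(bot.job_done())"
```

```text
the job is handed in; nothing more can be done
None
```

The stage unit is unbolted and the slide block is against its left stop. I handed the job in at 13.5 s, with the gripper clear of everything.

**What I did:** I held the catch plate down with one fingertip, by about 6–8 mm judging from height and force. With the other fingertip I slid the bolt's tab until it hit its end stop. I then let the catch up and pushed the block left with the closed fingertips until it stopped.

**Last checks:**
- **Bolt:** it travelled about 32 mm, and the end-stop force reached about 15 N.
- **Catch:** before and after scene pictures show the plate back at its original height. The bolt's lug now sits on the robot's side of the catch arm. I did not test the lock by pushing the bolt back.
- **Block:** it held still under about 16 N, and the pictures show it against the stop bar. Its measured shift was 58–59 mm, slightly under the nominal 60 mm; with camera calibration good to about 2 mm, I took this as fully home.
- **Loose things:** in the close-up pictures the bottle, objective and cap stand where they were. The slide box, filter cube, beaker and screwdriver were outside those pictures; the arm never went near them.

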